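# Restart the lift pump under the basin

### The job

Restart the small lift pump on the floor under the basin using only fingertip presses: first push down the raised half of the long rocker switch so that it tips fully over, then press the small square latch fully home so that it stays in, and last press the big round button fully down and let it spring back up. Keep to that order, so that nothing later in it is pressed early; leave the rocker tipped over and the square latch in. Do not pick up, push away or tip the ceramic pot, the funnel or the hex key case.

Things in the scene. Friction and masses are not known exactly. Their poses are not given: they have to be found in the camera images.
- pump: Lift pump fixed to the floor: grey case 150 (x) x 320 (y) x 60 mm high; origin at the centre of the case's underside, x away from the robot at yaw 0, y along the case, z up. Behind it, centred at x = +122 mm, lies a steel motor drum along y, 200 mm long, top 87 mm above the floor. On the case sit three fixed white modules side by side at y = -90, 0, +90 mm, in any order, parallel to the case.
- rocker_module: White plate 100 (x) x 78 (y) x 12 mm fixed on the pump, carrying the long rocker; origin at the centre of its underside, 60 mm above the floor. The rocker is a flat black paddle 70 mm long (x), 36 mm wide, 7 mm thick, rocking about an axis along y over the plate's centre, 82 mm above the floor; its upper face is 7 mm above that axis.
- reset_module: White plate 100 x 78 x 12 mm fixed on the pump, carrying the small square black latch at its centre; origin at the centre of its underside, 60 mm above the floor.
- start_module: White plate 100 x 78 x 12 mm fixed on the pump, carrying the big round black button at its centre; origin at the centre of its underside, 60 mm above the floor.
- rocker_press (a point): Press point on the rocker: upper face of the half that is raised at the start (the half away from the robot, pump +x), on its middle line, 26 mm from the rocking axis; moves with the rocker. Off: about 94 mm above the floor; tipped fully over: about 84 mm. z is the normal of the paddle's face, y the rocking axis.
- rocker (a joint): Tilt of the rocker in rad: 0 = off (far half raised 0.2 rad), 0.4 = on (tipped fully over, far half 0.2 rad down). It stays where it is left; it takes 2 to 5 N at the press point to tip it.
- reset_top (a point): Centre of the top of the small square push latch, 24 mm by 24 mm, which stands 18 mm proud of its module plate when out (top about 90 mm above the floor); moves with the latch; axes parallel to the pump's.
- reset (a joint): How far the square latch is pressed in, m: 0 = out, 0.008 = fully home. Pressed straight down with 3 to 5 N; it has no spring and stays where it is left.
- start_top (a point): Centre of the top of the big round push button, 44 mm in diameter, which stands 18 mm proud of its module plate when up (top 90 mm above the floor); moves with the button; axes parallel to the pump's.
- start (a joint): How far the round button is pressed, m: 0 = up, 0.008 = fully down. Spring return; about 2 N starts it and 5 N bottoms it.
- pot: Bystander, loose: small white ceramic pot, 72 mm across the rim, 65 mm high, upright; origin at the centre of its underside.
- funnel: Bystander, loose: red plastic funnel standing mouth down, 100 mm across, spout up, 112 mm high; origin at the centre of its underside.
- hex_case: Bystander, loose: black plastic case of steel hex keys lying flat, 60 mm (its x) by 125 mm (its y) by about 22 mm high, between the pump and the robot; origin at the centre of its underside.

How it is judged:
On the way, in this order (a step that is already met when the one before it is completed fails the run):
1. the rocker is tipped fully over to on, the latch still out and the round button up (value of joint rocker above 0.32 rad and value of joint each of reset, start below 0.003 m), for 0.1 s.
2. with the rocker on, the square latch is pressed home (value of joint rocker above 0.32 rad and value of joint reset above 0.0055 m), for 0.1 s.
3. with the rocker on and the latch in, the round button is pressed down (all of step 2 and value of joint start above 0.0055 m), for 0.05 s.
At the end, for the whole second after the job is handed in: The rocker is on (joint above 0.32 of 0.4 rad), the square latch is in (above 5.5 of 8 mm), the round button has sprung back (within 2 mm of up), and the pot, funnel and hex key case stand upright, at rest, within 30 mm of where they began (all of step 2 and value of joint start below 0.002 m and distance of each of pot, funnel, hex_case from where it was at the start of the episode below 0.03 m and angle between each of pot, funnel, hex_case's own z axis and vertical below 0.2 rad and linear speed of each of pot, funnel, hex_case below 0.02 m/s); the robot touches nothing.
It fails at once if the square latch is pressed (over 3 mm) while the rocker is not yet on (value of joint reset above 0.003 m and value of joint rocker below 0.3 rad).
It fails at once if the round button is pressed (over 3 mm) before the rocker is on and the square latch in (value of joint start above 0.003 m and (value of joint rocker below 0.3 rad or value of joint reset below 0.005 m)).
It fails at once if a bystander is lifted, carried, pushed more than 30 mm or tipped (distance of any of pot, funnel, hex_case from where it was at the start of the episode above 0.03 m or height (world z) of any of pot, funnel, hex_case above 0.015 m or angle between any of pot, funnel, hex_case's own z axis and vertical above 0.35 rad).
It also fails if it takes over 40 s, if anything falls off the work surface, if the arm or the gripper's body presses on something with over 40 N, if the wrist force passes 120 N, or if a joint passes its speed limit or range.

### The arm

A 7-joint arm with a two-finger parallel gripper is mounted at the origin on the work surface. World frame = base frame: x ahead of the robot, y to its left, z up, the work surface at z = 0. Lengths are in m, angles in rad, forces in N, time in s.
With the tool pointing down it reaches from about 0.4 to 0.875 m from the base axis. Payload 19.3 kg.
Tool frame: the origin (TCP) lies midway between the tips of the shut fingers; the grasp point (between the pads) lies 19 mm behind it (bot.tcp_to_grasp is the distance from the TCP to the grasp point, in m); z points along the fingers, y is the direction in which the jaws open and shut (so a half turn about z gives the same grasp; the last joint's range is limited). The gripper opens to 85 mm and grips with 20 to 120 N. Pads are 22 mm wide; open, the fingers measure 114 mm over their backs; the gripper's body (76 mm by 85 mm) begins 54 mm behind the grasp point. The pads swing forward as they close: fully open they stand 13 mm farther back than shut.
Start: joints at [-1.256, 0.521, -0.036, 1.599, 0.021, 1.021, -0.113], TCP at [0.235, 0.579, 0.231] pointing down, gripper open.
Joint ranges: [-2.91, 2.91], [-0.3, 2.13], [-1.5, 1.42], [0.17, 2.43], [-1.26, 4.41], [0.16, 1.93], [-2.52, 2.52]. Speed limits (rad/s): [1.89, 1.89, 2.39, 2.39, 3.01, 3.01, 3.01].

### API

Orientations are given as [roll, pitch, yaw] about the fixed x, y, z axes, in that order (R = Rz(yaw) Ry(pitch) Rx(roll)).
In Python, from workcell import bot gives the robot as it stands. The module is installed in compiled form; this text tells all that it offers.
- The arm moves only by the tool drive_tool, never from a script. Its argument "series" is a list of rows, each a list of 5 numbers: the opening in per cent of the stroke, from 0 (shut) to 100 (fully open), then the shift along the world's x, y, z in m, then the turn about the world's z in rad. A call has 1 to 12 rows; each row shifts and turns the pose as measured when the row begins; what a row does not reach is not made up. A row lasts 1/10 s, in which the tool goes at most 50 mm and 8.59 degrees, less where a joint would pass 70% of its speed; a pose out of reach is approached as far as the arm can. A call with a gripper value outside its range is refused whole. The fingers move at their own pace and stop on an object; "newtons" is the grip in N (left out, the last holds). Time passes only in rows, so rows that do not move let the fingers close. It gives the time, the measured TCP pose, the force and the opening at its end, in the units of the state.
- bot.observe(): the state, without advancing time (a new reading comes with each control period).
- bot.grab_frame(name): name is "scene" or "top" or "wrist"; returns the picture (384x512x3 uint8, red, green, blue); there is no depth.
- bot.camera_info(name): a dict with "fx", "fy", "cx", "cy" (pixels), "cam_to_world" (4x4, takes a point from camera to world coordinates). Camera axes: x right, y down, z forward; pixel columns grow to the right and rows downward; lengths in m; the calibration is good to about 2 mm. The wrist camera is an equidistant fisheye: a pixel r from the principal point sees the ray r / f radians off the axis. A picture is of the moment at which its call begins: read the wrist's pose just before it. camera_info takes no time and is no camera call; for the wrist camera it gives the pose at the moment of the call.
- bot.job_done(): hands the job in, once; it reports no verdict.
Trained networks look in the newest picture that a camera, given by its name, has taken for a name from the list of things; names that differ only in an ending like _2 or _b are one class to them, and where a whole thing is asked for, a point or a joint stands for the part that bears it (a point fixed in the world has none). Each returns a list of dicts, best first, with "conf" (0 to 1); they miss things now and then, are a little off and sometimes report something else, mostly with a low value. They report only what shows in the picture. A call takes as long as a camera call.
- bot.masks_of(camera, target): "mask" (384x512 bool, what is visible of it) and "point" ([column, row] in pixels, amid what is visible of it).
The state is a dict: "clock": time; "qpos": joint angles; "qd": joint speeds; "joint_efforts": joint torques, N m; "position": TCP position; "tool_rot": TCP orientation; "force": force on the tool from outside, world axes, zero at the start; "moment": the same for the moment, N m; "grip_width": finger opening in m.
Only numpy, scipy, OpenCV 4.12 (cv2) and the standard library are available. Lean on these libraries where they do the work, as an engineer would, in place of code of your own. Each camera call takes 0.05 s, during which the arm holds its last target.

## Working session

There is one attempt and no reset: what is moved stays moved. The work goes in short steps, Python scripts to look and compute and a tool call to move; the robot and the scene stay as the last step left them, time stands still between calls to the robot, and variables do not carry over. Pictures are saved under pics/ and viewed, and the job is handed in when it is done.

Besides the shell and the picture viewer there is one more tool, called after "Emit:" in YAML: its name, and indented under it one key for each argument. drive_tool: Moves the arm, as the interface text tells. Its arguments: {"type":"object","properties":{"series":{"type":"array","items":{"type":"array","items":{"type":"number"}}},"newtons":{"type":"number"}},"required":["series"]}

```bash
mkdir -p pics; ls; python3 - <<'E'
from workcell import bot
import cv2,numpy as np
s=bot.observe();print(s['clock'],s['position'],s['tool_rot'],s['grip_width'],s['force'])
for n in ['scene','top']:
    im=bot.grab_frame(n);cv2.imwrite(f'pics/{n}0.png',im[:,:,::-1]);c=bot.camera_info(n);print(n,c['fx'],c['cx'],c['cy'],np.round(c['cam_to_world'],3).tolist())
    for t in ['pump','rocker_press','reset_top','start_top','pot','funnel','hex_case']:
        for d in bot.masks_of(n,t)[:2]: print(n,t,round(d['conf'],2),np.round(d['point']),d['mask'].sum())
print(bot.observe()['clock'])
E
```

```text
pics
0.0 [0.23451117 0.57896886 0.23072174] [-3.14043502e+00  8.98660180e-05  2.75681157e+00] 0.08540574740405327 [ 0.22779784 -0.06419216  0.18147632]
scene 391.5765803783692 249.27014878859578 192.41934397197193 [[-0.385, 0.556, -0.737, 1.255], [0.923, 0.212, -0.322, 0.339], [-0.023, -0.804, -0.595, 0.656], [0.0, 0.0, 0.0, 1.0]]
scene pump 0.9 [246. 214.] 5646
scene rocker_press 0.65 [222. 172.] 199
scene reset_top 0.63 [252. 182.] 108
scene start_top 0.77 [287. 192.] 241
scene pot 0.71 [168. 183.] 700
scene pot 0.7 [243. 213.] 5952
scene funnel 0.58 [338. 235.] 1365
scene hex_case 0.87 [256. 169.] 410
scene hex_case 0.54 [252. 186.] 790
top 409.6402555070088 260.27444459622234 185.42644762340367 [[-0.007, -0.989, 0.15, 0.424], [-1.0, 0.007, 0.001, 0.034], [-0.002, -0.15, -0.989, 1.054], [0.0, 0.0, 0.0, 1.0]]
top pump 0.87 [267. 189.] 7284
top rocker_press 0.59 [302. 216.] 466
top reset_top 0.57 [265. 214.] 100
top start_top 0.73 [230. 213.] 244
top pot 0.76 [366. 202.] 756
top funnel 0.62 [177. 206.] 1176
top hex_case 0.72 [288. 282.] 1238
top hex_case 0.21 [230. 216.] 286
0.8
```

View pictures.

View pics/top0.png

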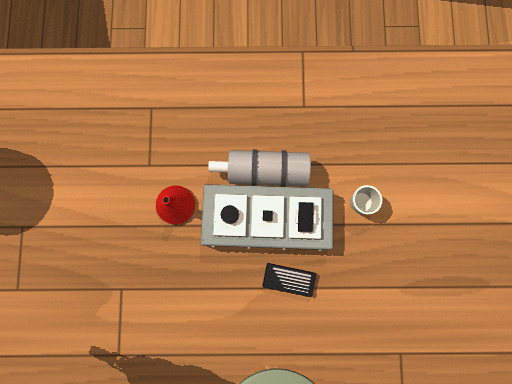

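View pics/scene0.png

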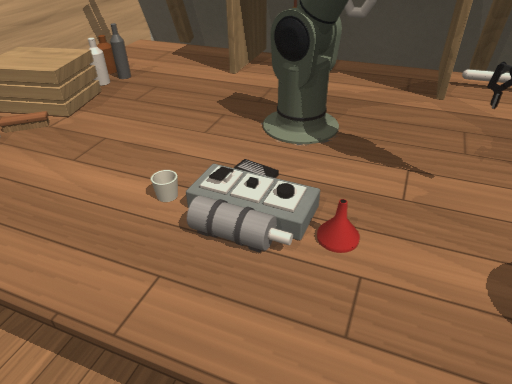

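The top view shows the rocker module on the right (302,216), the latch in the middle (267,215) and the round button on the left (230,214). The drum is behind the pump, the pot is at (367,200), the funnel at (176,205) and the hex case in front at (290,280). Next I measure these in world coordinates.

```bash
cat > h.py <<'E'
import numpy as np,cv2
from workcell import bot
def ray(n,p):
    c=bot.camera_info(n);T=np.array(c['cam_to_world'])
    d=T[:3,:3]@np.array([(p[0]-c['cx'])/c['fx'],(p[1]-c['cy'])/c['fy'],1]);return T[:3,3],d/np.linalg.norm(d)
def atz(n,p,z):
    o,d=ray(n,p);return o+d*(z-o[2])/d[2]
def tri(p1,p2):
    A=[];b=[]
    M=np.zeros((3,3));v=np.zeros(3)
    for n,p in(('top',p1),('scene',p2)):
        o,d=ray(n,p);P=np.eye(3)-np.outer(d,d);M+=P;v+=P@o
    return np.linalg.solve(M,v)
E
python3 - <<'E'
from h import *
im={n:bot.grab_frame(n) for n in('top','scene')}
H=dict(rocker_press=.089,reset_top=.09,start_top=.09)
for t,z in H.items():
    P={}
    for n in im:
        d=bot.masks_of(n,t)[0];m=d['mask'];g=im[n].max(2)
        ys,xs=np.nonzero(m);c=np.array([xs.mean(),ys.mean()]);P[n]=c
        print(t,n,c.round(1),xs.min(),xs.max(),ys.min(),ys.max(),atz(n,c,z).round(4))
    print('  tri',tri(P['top'],P['scene']).round(4))
# white plates
g=im['top'];w=((g.min(2)>170)).astype(np.uint8);w[:, :205]=0;w[:,335:]=0;w[:185]=0;w[255:]=0
cs,_=cv2.findContours(w,cv2.RETR_EXTERNAL,cv2.CHAIN_APPROX_NONE)
for c in cs:
    if cv2.contourArea(c)>200:
        r=cv2.minAreaRect(c);print(r,atz('top',r[0],.072).round(4),[atz('top',q,.072)[:2].round(4).tolist() for q in cv2.boxPoints(r)])
cv2.imwrite('pics/crop.png',cv2.resize(g[140:310,150:400,::-1],None,fx=3,fy=3,interpolation=cv2.INTER_CUBIC))
for t,z in(('pot',.065),('funnel',.05),('hex_case',.022)):
    m=bot.masks_of('top',t)[0]['mask'];ys,xs=np.nonzero(m);print(t,atz('top',(xs.mean(),ys.mean()),z).round(3))
E
```

```text
rocker_press top [305.6 216.7] 298 314 202 231 [ 0.4959 -0.0714  0.089 ]
rocker_press scene [220.4 173.5] 210 231 167 180 [ 0.5029 -0.07    0.089 ]
  tri [ 0.4966 -0.0726  0.0843]
reset_top top [267.4 215.7] 263 272 211 220 [0.4989 0.0186 0.09  ]
reset_top scene [338.7 231.7] 317 360 199 253 [0.6157 0.2647 0.09  ]
  tri [ 0.4962  0.1331 -0.023 ]
start_top top [229.6 214.5] 221 238 205 223 [0.5023 0.1076 0.09  ]Traceback (most recent call last):
  File "<stdin>", line 7, in <module>
IndexError: list index out of range
```

```bash
python3 - <<'E'
from h import *
g=cv2.imread('pics/top0.png')[:,:,::-1]; s=cv2.imread('pics/scene0.png')[:,:,::-1]
w=((g.min(2)>150)).astype(np.uint8);w[:, :205]=0;w[:,335:]=0;w[:190]=0;w[255:]=0
cs,_=cv2.findContours(w,cv2.RETR_EXTERNAL,cv2.CHAIN_APPROX_NONE)
for c in cs:
    if cv2.contourArea(c)>200:
        r=cv2.minAreaRect(c);print(r,atz('top',r[0],.072).round(4),[atz('top',q,.072)[:2].round(4).tolist() for q in cv2.boxPoints(r)])
def blob(im,x0,x1,y0,y1):
    m=np.zeros(im.shape[:2],np.uint8);m[y0:y1,x0:x1]=(im[y0:y1,x0:x1].max(2)<70)
    n,l,st,ce=cv2.connectedComponentsWithStats(m);i=1+st[1:,4].argmax();return ce[i],st[i]
for nm,a,b in(('reset',(257,278,206,226),(243,261,175,191)),('start',(218,242,202,227),(272,302,180,204))):
    p,st=blob(g,*a);q,st2=blob(s,*b)
    print(nm,p,st,q,st2,atz('top',p,.09).round(4),atz('scene',q,.09).round(4),tri(p,q).round(4))
a=cv2.resize(g[140:310,150:400,::-1],None,fx=3,fy=3,interpolation=cv2.INTER_CUBIC)
cv2.imwrite('pics/crop.png',a)
print(bot.observe()['clock'])
E
```

```text
((300.7968444824219, 223.18919372558594), (60.35437774658203, 46.006378173828125), 2.045408248901367) [ 0.4817 -0.0614  0.072 ] [[0.4305, 0.0132], [0.5401, 0.008], [0.5338, -0.1372], [0.4244, -0.1296]]
((303.8138732910156, 213.83900451660156), (38.971187591552734, 47.42647171020508), 2.2025983333587646) [ 0.5041 -0.0691  0.072 ] [[0.4498, -0.0194], [0.5636, -0.0256], [0.5592, -0.1197], [0.4456, -0.1119]]
((244.0, 216.5), (53.0, 78.0), 90.0) [0.4987 0.0743 0.072 ] [[0.5635, 0.1686], [0.5621, -0.0201], [0.4352, -0.0182], [0.4365, 0.1669]]
reset [267.05494505 215.46153846] [263 211  10  10  91] [251.98888889 182.14444444] [247 177  11  11  90] [0.4994 0.0193 0.09  ] [0.5113 0.0226 0.09  ] [0.5003 0.0186 0.0818]
start [229.424 214.148] [221 206  18  18 250] [284.96135266 190.48309179] [277 184  17  14 207] [0.5031 0.1079 0.09  ] [0.5156 0.1113 0.09  ] [0.504  0.1081 0.0813]
1.2
```

View pics/crop.png

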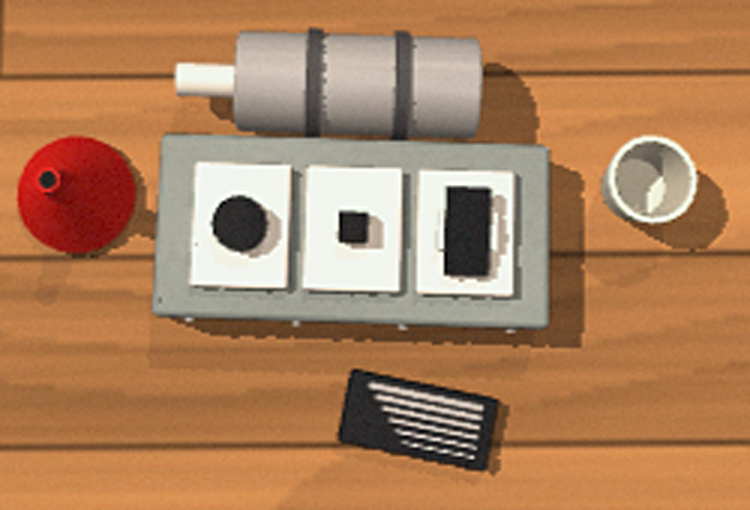

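The rocker module centre comes out at (0.496, -0.071), the latch at (0.500, 0.019) and the button at (0.503, 0.108). Spacing is about 89 mm and pump yaw about -0.04. The scene view reads farther away because its blobs include the button sides, so I use the top view. Next I move above the rocker at a safe height with the fingers shut.

Emit:
drive_tool:
  series:
    - [0, 0.02, -0.045, 0, 0.1]
    - [0, 0.02, -0.045, 0, 0.1]
    - [0, 0.02, -0.045, 0, 0.1]
    - [0, 0.02, -0.045, 0, 0.04]
    - [0, 0.02, -0.045, 0, 0]
    - [0, 0.02, -0.045, 0, 0]
    - [0, 0.02, -0.045, 0, 0]
    - [0, 0.02, -0.045, 0, 0]
    - [0, 0.02, -0.045, 0, 0]
    - [0, 0.02, -0.045, 0, 0]
    - [0, 0.02, -0.045, 0, 0]
    - [0, 0.02, -0.045, 0, 0]
  newtons: 40

```text
clock: 2.4
position: [0.4719, 0.0325, 0.2323]
tool_rot: [3.137, 0.003, 3.121]
force: [1.2, 0.3, -0.4]
grip_width: -0.0004
```

Emit:
drive_tool:
  series:
    - [0, 0.02, -0.04, 0, -0.02]
    - [0, 0.02, -0.04, -0.02, 0]
    - [0, 0.01, -0.02, -0.03, 0]
    - [0, 0, 0, -0.03, 0]
    - [0, 0, 0, 0, 0]

```text
clock: 2.9
position: [0.5252, -0.079, 0.1518]
tool_rot: [3.139, 0.009, 3.092]
force: [-1.0, 0.6, 0.4]
grip_width: -0.0003
```

```bash
python3 - <<'E'
from h import *
for n in('top','wrist'):
    g=bot.grab_frame(n);a=g[120:330,150:420] if n=='top' else g
    cv2.imwrite(f'pics/{n}1.png',cv2.resize(a[:,:,::-1],None,fx=[2.5,1.5][n=='wrist'],fy=[2.5,1.5][n=='wrist']))
s=bot.observe();print(s['clock'],s['position'],s['tool_rot'],s['force'])
E
```

```text
3.0 [ 0.52675659 -0.0785606   0.15505501] [3.13923418 0.01332425 3.09256986] [1.43792264 0.79492844 0.7936088 ]
```

View pics/wrist1.png

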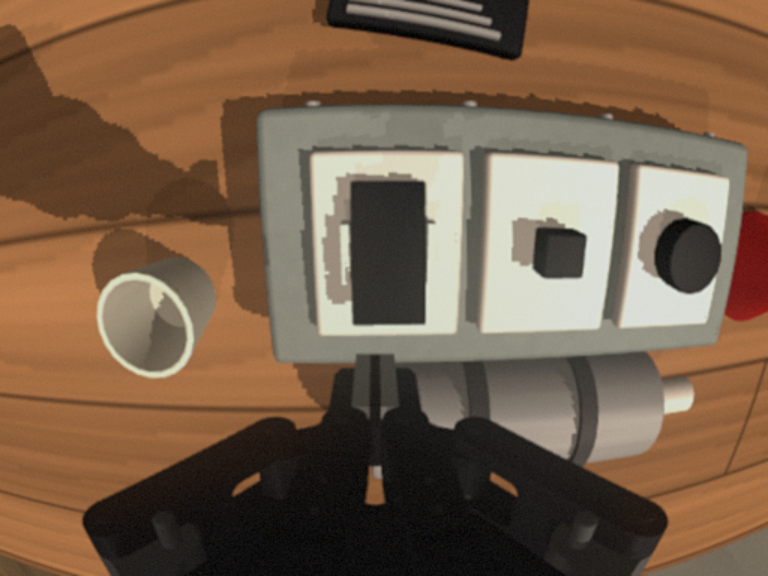

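View pics/top1.png

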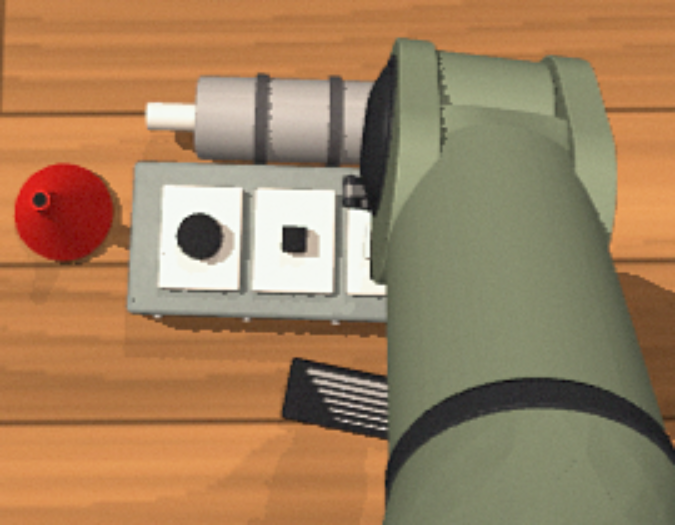

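The wrist view shows the rocker paddle at (388,252), the latch top at about (560,240) and the button at (690,255), all in 1.5x pixels. The fingers are just beyond the far end of the paddle, slightly right of their base. I check these with the fisheye model.

```bash
python3 - <<'E'
from h import *
c=bot.camera_info('wrist');T=np.array(c['cam_to_world']);print(T.round(3).tolist(),c['fx'],c['cx'],c['cy'])
def wz(p,z):
    u=np.array([(p[0]/1.5-c['cx'])/c['fx'],(p[1]/1.5-c['cy'])/c['fy']]);r=np.hypot(*u)
    d=T[:3,:3]@np.array([*(u/r*np.sin(r)),np.cos(r)]);o=T[:3,3];return (o+d*(z-o[2])/d[2]).round(4)
for nm,p,z in(('nearL',(352,181),.082),('nearR',(425,181),.082),('farL',(352,324),.096),('farR',(425,324),.096),('latch tl',(536,229),.09),('latch tr',(583,230),.09),('latch br',(585,257),.082),('start',(690,250),.09)):
    print(nm,wz(p,z))
E
```

```text
[[0.049, 0.946, 0.32, 0.447], [0.999, -0.047, -0.014, -0.074], [0.002, 0.32, -0.947, 0.297], [0.0, 0.0, 0.0, 1.0]] 297.3186396354542 249.63400704576472 193.32314627775673
nearL [ 0.4641 -0.0856  0.082 ]
nearR [ 0.4656 -0.0505  0.082 ]
farL [ 0.532  -0.0891  0.096 ]
farR [ 0.5339 -0.0533  0.096 ]
latch tl [0.4893 0.0036 0.09  ]
latch tr [0.4901 0.0301 0.09  ]
latch br [0.5066 0.0365 0.082 ]
start [0.5017 0.1049 0.09  ]
```

Emit:
drive_tool:
  series:
    - [0, 0, 0.006, -0.02, 0]
    - [0, 0, 0, -0.02, 0]
    - [0, 0, 0, -0.008, 0]
    - [0, 0, 0, 0, 0]

```text
clock: 3.4
position: [0.5303, -0.0697, 0.113]
tool_rot: [3.138, 0.023, 3.096]
force: [-0.9, -0.1, 1.1]
grip_width: -0.0003
```

Emit:
drive_tool:
  series:
    - [0, -0.004, -0.001, -0.01, 0]
    - [0, 0, 0, -0.006, 0]
    - [0, 0, 0, -0.003, 0]
    - [0, 0, 0, -0.003, 0]
    - [0, 0, 0, -0.003, 0]

```text
clock: 3.9
position: [0.5284, -0.0704, 0.0901]
tool_rot: [3.138, 0.029, 3.097]
force: [2.5, 0.4, 3.0]
grip_width: 0.0
```

Emit:
drive_tool:
  series:
    - [0, -0.001, 0, -0.003, 0]
    - [0, -0.001, 0, -0.003, 0]
    - [0, -0.001, 0, -0.003, 0]
    - [0, 0, 0, -0.002, 0]

```text
clock: 4.3
position: [0.5285, -0.0707, 0.0827]
tool_rot: [3.137, 0.036, 3.096]
force: [-21.5, 3.8, 71.3]
grip_width: -0.0
```

Emit:
drive_tool:
  series:
    - [0, 0, 0, 0.003, 0]
    - [0, 0, 0, 0.02, 0]
    - [0, 0, 0, 0.03, 0]
    - [0, -0.02, 0.04, 0.01, 0]
    - [0, -0.005, 0.04, 0, 0]
    - [0, 0, 0.005, 0, 0]
    - [0, 0, 0, 0, 0]

```text
clock: 5.0
position: [0.4989, 0.0157, 0.1473]
tool_rot: [3.137, 0.031, 3.093]
force: [-0.6, 0.4, -0.1]
grip_width: -0.0001
```

```bash
python3 - <<'E'
from h import *
g=bot.grab_frame('wrist');cv2.imwrite('pics/wrist2.png',cv2.resize(g[:,:,::-1],None,fx=1.5,fy=1.5))
g=bot.grab_frame('scene');cv2.imwrite('pics/scene2.png',cv2.resize(g[130:280,130:390,::-1],None,fx=3,fy=3))
s=bot.observe();print(s['clock'],s['position'],s['tool_rot'],s['force'])
E
```

```text
5.1 [0.49917735 0.0145974  0.14710724] [3.1369222  0.03084459 3.09183987] [ 0.82178867 -0.28080296 -0.31335992]
```

View pics/wrist2.png

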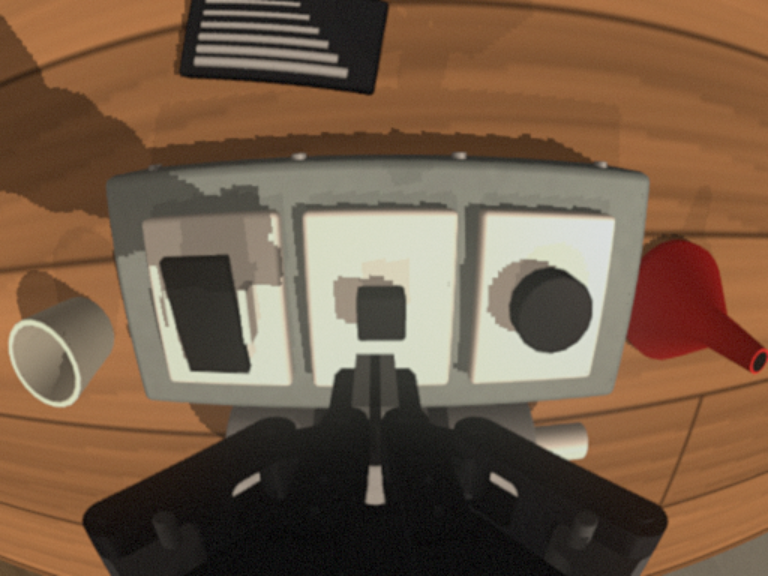

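View pics/scene2.png

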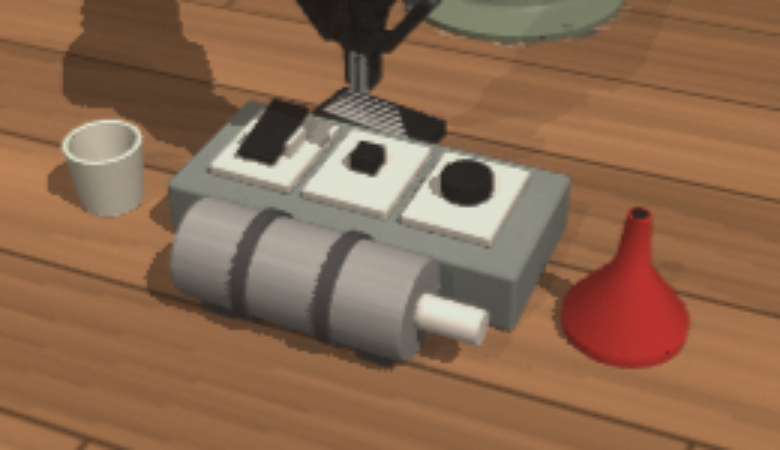

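The rocker's near half is now raised and its far half is down, so it has tipped. The latch is still out. Next is the latch, from (0.499, 0.015).

Emit:
drive_tool:
  series:
    - [0, 0.001, 0.003, -0.02, 0]
    - [0, 0, 0, -0.02, 0]
    - [0, 0, 0, -0.005, 0]
    - [0, 0, 0, 0, 0]

```text
clock: 5.5
position: [0.5005, 0.0129, 0.1004]
tool_rot: [3.138, 0.03, 3.086]
force: [-0.3, 0.4, 0.7]
grip_width: 0.0002
```

Emit:
drive_tool:
  series:
    - [0, 0, 0.005, -0.003, 0.008]
    - [0, 0, 0.002, -0.003, 0]
    - [0, 0, 0.001, -0.003, 0]
    - [0, 0, 0, -0.002, 0]
    - [0, 0, 0, -0.002, 0]

```text
clock: 6.0
position: [0.5016, 0.0207, 0.0884]
tool_rot: [3.138, 0.032, 3.093]
force: [-2.0, -1.3, 2.5]
grip_width: -0.0001
```

Emit:
drive_tool:
  series:
    - [0, 0, -0.001, -0.003, 0]
    - [0, 0, 0, -0.002, 0]
    - [0, 0, 0, -0.002, 0]

```text
clock: 6.3
position: [0.5019, 0.02, 0.0816]
tool_rot: [3.138, 0.033, 3.094]
force: [-13.3, 1.5, 56.6]
grip_width: -0.0001
```

Emit:
drive_tool:
  series:
    - [0, 0, 0, 0, 0]
    - [0, 0, 0, 0.003, 0]
    - [0, 0, 0, 0.02, 0]
    - [0, 0, 0, 0.02, 0]
    - [0, 0.001, 0.04, 0, 0]
    - [0, 0.001, 0.04, 0, 0]
    - [0, 0, 0, 0, 0]
    - [0, 0, 0, 0, 0]

```text
clock: 7.1
position: [0.504, 0.101, 0.1265]
tool_rot: [3.138, 0.034, 3.09]
force: [-0.7, -1.0, 1.0]
grip_width: 0.0002
```

```bash
python3 - <<'E'
from h import *
g=bot.grab_frame('wrist');cv2.imwrite('pics/wrist3.png',cv2.resize(g[:,:,::-1],None,fx=1.5,fy=1.5))
g=bot.grab_frame('scene');cv2.imwrite('pics/scene3.png',cv2.resize(g[130:280,130:390,::-1],None,fx=3,fy=3))
s=bot.observe();print(s['clock'],s['position'],s['tool_rot'],s['force'])
E
```

```text
7.2 [0.50400224 0.10050718 0.12651313] [3.1376068  0.03372728 3.08928478] [-0.03844303 -0.94254127 -0.76676669]
```

View pics/wrist3.png

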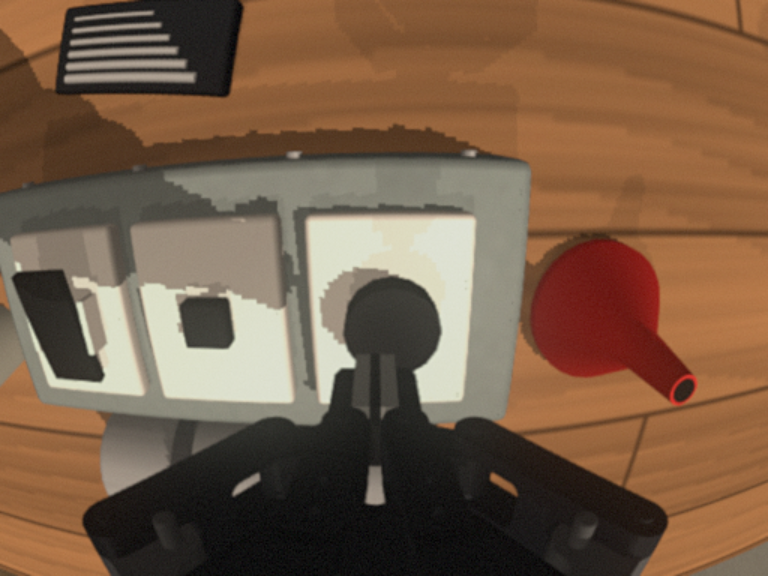

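View pics/scene3.png

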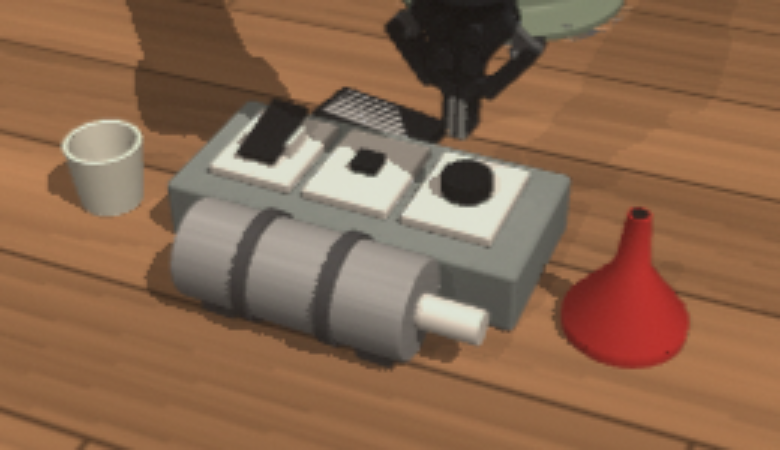

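The latch now sits visibly lower (scene crop 368,162) and the rocker is still tipped. The round button is up at (468,182). Next I press the button.

Emit:
drive_tool:
  series:
    - [0, 0, 0.006, -0.015, 0.01]
    - [0, 0, 0.001, -0.01, 0]
    - [0, 0, 0, -0.003, 0]
    - [0, 0, 0, -0.003, 0]
    - [0, 0, 0, -0.003, 0]

```text
clock: 7.7
position: [0.5045, 0.1034, 0.0915]
tool_rot: [3.139, 0.034, 3.094]
force: [0.1, -0.7, 0.1]
grip_width: 0.0002
```

Emit:
drive_tool:
  series:
    - [0, 0, 0.002, -0.003, 0]
    - [0, 0, 0, -0.003, 0]
    - [0, 0, 0, -0.003, 0]
    - [0, 0, 0, -0.003, 0]

```text
clock: 8.1
position: [0.5051, 0.1051, 0.0807]
tool_rot: [3.138, 0.035, 3.092]
force: [-25.7, -5.0, 98.8]
grip_width: 0.0003
```

Emit:
drive_tool:
  series:
    - [0, 0, 0, 0.003, 0]
    - [0, 0, 0, 0.02, 0]
    - [0, 0, 0, 0.04, 0]
    - [0, -0.01, 0, 0.05, 0]
    - [0, -0.02, 0.02, 0.04, 0]
    - [0, -0.02, 0.04, 0, 0]
    - [0, -0.02, 0.04, 0, 0]
    - [0, -0.02, 0.04, 0, 0]
    - [0, -0.01, 0.04, 0, 0]
    - [0, 0, 0, 0, 0]
    - [0, 0, 0, 0, 0]

```text
clock: 9.2
position: [0.4, 0.2915, 0.241]
tool_rot: [3.133, 0.039, 3.09]
force: [0.1, -1.3, 0.0]
grip_width: 0.0001
```

```bash
python3 - <<'E'
from h import *
g=bot.grab_frame('scene');cv2.imwrite('pics/scene4.png',cv2.resize(g[130:280,130:390,::-1],None,fx=3,fy=3))
g=bot.grab_frame('top');cv2.imwrite('pics/top4.png',cv2.resize(g[120:330,120:420,::-1],None,fx=2.5,fy=2.5))
s=bot.observe();print(s['clock'],s['position'],s['tool_rot'],s['force'])
E
```

```text
9.3 [0.40035864 0.29083852 0.24102109] [3.13290819 0.03909399 3.08914545] [-0.3253557  -0.26495321  0.21564208]
```

View pics/scene4.png

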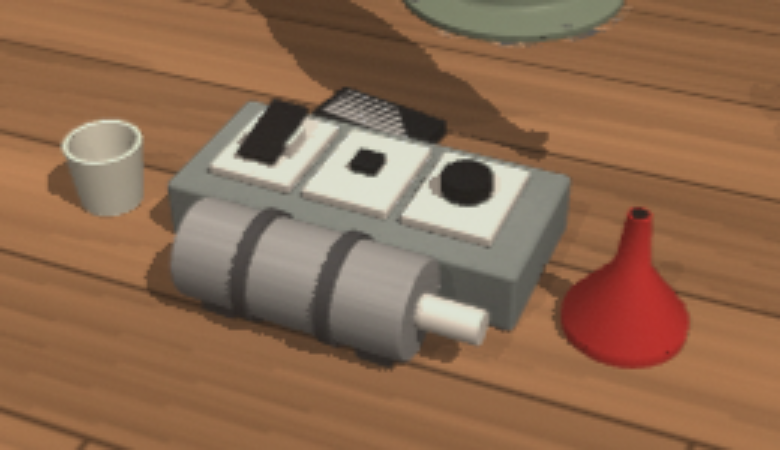

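View pics/top4.png

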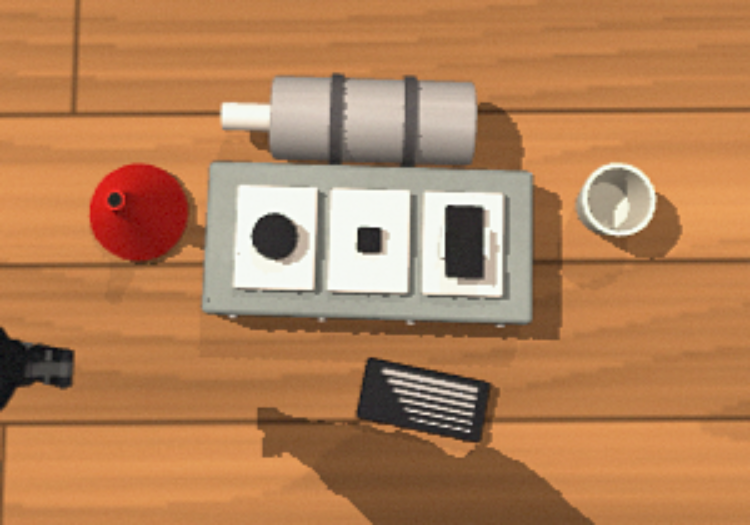

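The rocker is tipped, with its near half raised. The latch is low at (368,162), the button is back up at (468,182), and the pot, funnel and case are where they began. The arm is clear, so I hand in.

```bash
python3 -c "
from workcell import bot
print(bot.job_done(),bot.observe()['clock'])"
```

```text
the job is handed in; nothing more can be done
the job is handed in; nothing more can be done
```

I pressed the controls in the required order with the shut fingertips: rocker, then square latch, then round button. I backed the arm away and handed the job in at about 9.3 s. No verdict was reported.

- **Presses:** Each one went down to its stop. The fingertip heights and wrist forces at the bottom were:

| Control | Fingertip height | Vertical force |
|---|---|---|
| Rocker | 82.7 mm | 71 N |
| Square latch | 81.6 mm | 57 N |
| Round button | 80.7 mm | 99 N |

- **Forces:** These are higher than the presses needed. The button press reached 102 N in total against the 120 N wrist limit. These are readings at the end of each move, so a brief higher peak is possible.
- **Final pictures:** The rocker is tipped over, the latch is in and the button is back up. The pot, funnel and hex key case look upright and unmoved. The arm was clear of everything, with close to zero force. I judged all of this by eye, since the joint values can't be read directly.
- **Disagreements:** The scene camera put the latch and button about 12 mm farther out than the top camera, probably because it also saw their sides. I used the top view, and the wrist camera confirmed it to within a few millimetres. On one call the network mistook the funnel for the latch, and I ignored that result.

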